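# Stir the beads, then snap the stick onto the bead spinner's stud

### The arm

A 6-joint arm with a two-finger parallel gripper is mounted at the origin on the work surface. World frame = base frame: x ahead of the robot, y to its left, z up, the work surface at z = 0. Lengths are in m, angles in rad, forces in N, time in s.
With the tool pointing down it reaches from about 0.25 to 0.775 m from the base axis. Payload 4 kg.
Tool frame: the origin (TCP) lies midway between the tips of the shut fingers; the grasp point (between the pads) lies 19 mm behind it (robot.tcp_to_grasp is the z of the grasp point in the tool frame, in m); z points along the fingers, y is the line along which they close (so a half turn about z gives the same grasp; the last joint's range is limited). The gripper opens to 94 mm and grips with 3 to 60 N. Pads are 16 mm wide; open, the fingers measure 119 mm over their backs; the gripper's body (75 mm by 177 mm) begins 78 mm behind the grasp point.
Start: joints at [-1.23, 0.087, 1.371, -0, 1.684, -0.103], TCP at [0.236, -0.497, 0.206] pointing down, gripper open.
Joint ranges: [-3.1, 3.1], [-0.76, 2.03], [0.27, 2.55], [-1.08, 4.22], [0.17, 2.65], [-2.57, 2.57]. Speed limits (rad/s): [2.79, 2.79, 3.14, 3.14, 3.14, 3.14].

### API

Orientations are given as [roll, pitch, yaw] about the fixed x, y, z axes, in that order (R = Rz(yaw) Ry(pitch) Rx(roll)).
In Python, from bench import robot gives the robot as it stands. The module is installed in compiled form; this text tells all that it offers.
- The arm moves only by the tool move_arm, never from a script. Its argument "motion" is one flat list of numbers, 7 for each row, row after row: the turn, a rotation vector about the tool's x, y, z in units of 45 degrees (1.0 is 45 degrees), then the shift along the tool's x, y, z in units of 100 mm (1.0 is 100 mm), then the opening, from 0 (shut) to 1 (fully open). A call has 1 to 12 rows; each row shifts and turns the commanded pose from where the row before left it, along the tool's axes as they then stand; what a row does not reach is not made up. A row lasts 1/12 s, in which the tool goes at most 41.7 mm and 7.16 degrees, less where a joint would pass 70% of its speed; a pose out of reach is approached as far as the arm can. A call with a number of a shift or a turn outside -1 to 1 is refused whole. A call with a gripper value outside its range is refused whole. The fingers move at their own pace and stop on an object; the grip force is fixed at half the most. Time passes only in rows, so rows that do not move let the fingers close. It gives the time, the measured TCP pose, the force, the opening and the grip force at its end, in the units of the state.
- robot.get_obs(): the state, without advancing time (a new reading comes with each control period).
- robot.snapshot(name): name is "side" or "top"; returns the picture (420x560x3 uint8, red, green, blue); there is no depth.
- robot.get_calibration(name): a dict with "fx", "fy", "cx", "cy" (pixels), "R" (3x3) and "t" (3): a world point X has camera coordinates R X + t. Camera axes: x right, y down, z forward; pixel columns grow to the right and rows downward; lengths in m; the calibration is good to about 2 mm. A picture is of the moment at which its call begins. get_calibration takes no time and is no camera call.
- robot.close_job(): hands the job in; it is judged then, once.
The state is a dict: "time": time; "joint_positions": joint angles; "qvel": joint speeds; "joint_torque": joint torques, N m; "tool_pos": TCP position; "ee_rot": TCP orientation; "wrist_force": force on the tool from outside, world axes, zero at the start; "wrist_torque": the same for the moment, N m; "width": finger opening in m; "finger_force": force on a finger pad.
Only numpy, scipy, OpenCV 4.12 (cv2) and the standard library are available. Lean on these libraries where they do the work, as an engineer would, in place of code of your own. Each camera call takes 0.05 s, during which the arm holds its last target. There are 200 camera calls.

### The job

Pick the stirring stick off its dock and, with its foot down among the beads, stir right round the bowl so that every bead is clearly shifted, spilling none. Then set the stick upright over the stud in the middle of the bowl, press it down until it clicks, and keep pressing until it sits fully home on the boss; finish while still gripping it and pushing it down firmly (about 10 N), without letting go. Leave the box, the mouse and the jar where they are.

Things in the scene. Friction and masses are not known exactly. Their poses are not given: they have to be found in the camera images.
- stick: Stirring stick that doubles as the bead spinner's turning knob: plain upright round bar 26 mm in diameter, 100 mm tall, about 80 g; lower 38 mm white plastic (the snap cap), upper 62 mm dark wood, top 4 mm bevelled. Origin at the centre of its underside, z up along the bar. It starts standing on the dock, the dock's pin inside its foot; lift it straight up 30 mm to free it.
- stick_foot (a point): Centre of the stick's underside (same point as the stick's origin, z along the bar towards its top): the mouth of the snap socket, a hole 16 mm in diameter for the first 6 mm, then a cavity 21.6 mm wide up to 30 mm.
- dock: Fixed parking dock of the stick: wooden disc 44 mm in diameter, 8 mm high, with a steel pin 11 mm in diameter rising 18 mm above it. Origin at the centre of the disc's underside.
- bowl: Fixed round wooden bead bowl (does not move or turn). Origin at the centre of its underside. Rim 45 mm high, 174 mm across outside; walls 4 mm, almost upright; flat inner floor 10 mm above the origin, 160 mm across. In its centre stands a white boss 28 mm across, flat top 20 mm above the inner floor, bearing a steel snap stud. Six beads lie in the 66 mm wide ring around it.
- stud_base (a point): Centre of the boss's flat top, at the root of the snap stud, 30 mm above the bowl's origin. The stick is fully home when its underside sits flat on the boss here.
- stud_top (a point): Tip of the steel stud, 26 mm above stud_base. Stud 13 mm in diameter, top 8 mm tapering to 4 mm. Four sprung catches bulge from its sides to 20 mm across: they meet the socket when the stick's underside is about 16 mm above stud_base; resistance rises to 8 to 10 N, drops suddenly (the click) near 12 mm, then the stick slides on easily, drawn in over the last 6 mm, to a hard stop on the boss.
- bead0_center (a point): Centre of the red bead, a hard ball 18 mm in diameter, 10 g, lying loose on the bowl's inner floor (centre 9 mm above the floor).
- bead1_center (a point): Centre of the blue bead, a hard ball 18 mm in diameter, 10 g, lying loose on the bowl's inner floor (centre 9 mm above the floor).
- bead2_center (a point): Centre of the yellow bead, a hard ball 18 mm in diameter, 10 g, lying loose on the bowl's inner floor (centre 9 mm above the floor).
- bead3_center (a point): Centre of the green bead, a hard ball 18 mm in diameter, 10 g, lying loose on the bowl's inner floor (centre 9 mm above the floor).
- bead4_center (a point): Centre of the white bead, a hard ball 18 mm in diameter, 10 g, lying loose on the bowl's inner floor (centre 9 mm above the floor).
- bead5_center (a point): Centre of the orange bead, a hard ball 18 mm in diameter, 10 g, lying loose on the bowl's inner floor (centre 9 mm above the floor).
- gift_box: Bystander: small closed kraft cardboard box 78 x 63 x 34 mm, standing loose on the desk. Origin at the centre of its underside.
- mouse: Bystander: white computer mouse 105 x 58 x 27 mm, loose on the desk. Origin at the centre of its underside.
- glue_pot: Bystander: small amber jar with black lid, 48 mm in diameter, 65 mm tall, loose on the desk. Origin at the centre of its underside.

How it is judged:
On the way, in this order (a step that is already met when the one before it is completed fails the run):
1. the beads are stirred with the held stick: at one moment, with its foot down among the beads, every bead is at least 12 mm from where it started (contact force between the fingers and stick above 3 N and horizontal distance between stick_foot and bowl below 0.08 m and z of stick_foot in the frame of bowl below 0.028 m and distance of each of bead0_center, bead1_center, bead2_center, bead3_center, bead4_center, bead5_center from where it was at the start of the episode above 0.012 m), for 0.05 s.
2. the stick is clicked home on the stud and pressed down (z of stick_foot in the frame of stud_base below 0.0015 m and horizontal distance between stick_foot and stud_base below 0.003 m and angle between stick's own z axis and vertical below 0.1 rad and contact force between stick and bowl above 5 N and contact force between the fingers and stick above 3 N), for 0.2 s.
At the end, for the whole second after the job is handed in: The stick stands upright (within 0.1 rad) on the stud with its underside within 1.5 mm of the boss top and 3 mm of the stud's axis, the fingers still grip it (over 3 N) and it is pushed onto the bowl with more than 5 N through the last second; all six beads are inside the bowl, below its rim (all of step 2 and horizontal distance between each of bead0_center, bead1_center, bead2_center, bead3_center, bead4_center, bead5_center and bowl below 0.084 m and height (world z) of each of bead0_center, bead1_center, bead2_center, bead3_center, bead4_center, bead5_center below 0.045 m); the arm keeps its last pose, push and grip.
It fails at once if the gift box is shoved more than 30 mm (distance of gift_box from where it was at the start of the episode above 0.03 m).
It fails at once if the mouse is shoved more than 30 mm (distance of mouse from where it was at the start of the episode above 0.03 m).
It fails at once if the glue pot is shoved more than 30 mm (distance of glue_pot from where it was at the start of the episode above 0.03 m).
It also fails if it takes over 67 s, if anything falls off the work surface, if the arm or the gripper's body presses on something with over 40 N, if the wrist force passes 120 N, or if a joint passes its speed limit or range.

## Working session

There is one attempt and no reset: what is moved stays moved. The work goes in short steps, Python scripts to look and compute and a tool call to move; the robot and the scene stay as the last step left them, time stands still between calls to the robot, and variables do not carry over. Pictures are saved under pics/ and viewed, at most 10 in all, crops included, and the job is handed in when it is done.

Besides the shell and the picture viewer there is one more tool, called after "Emit:" as name(argument=value, ...), one argument or row to a line, values as JSON. move_arm: Moves the arm, as the interface text tells. Shifts and turns lie within -1 to 1; 1 stands for 100 mm of shift or 45 degrees of turn. Its arguments: {"type":"object","properties":{"motion":{"type":"array","items":{"type":"number"}}},"required":["motion"]}

```bash
mkdir -p pics
python3 - <<'E'
from bench import robot
import cv2,numpy as np
np.set_printoptions(precision=4,suppress=True)
for n in("side","top"):
    im=robot.snapshot(n); cv2.imwrite(f"pics/{n}0.png",im[:,:,::-1])
    c=robot.get_calibration(n); print(n,c, "cam",-np.array(c["R"]).T@c["t"])
print(robot.get_obs(), robot.tcp_to_grasp)
E
```

```text
side {'fx': 479.20172686360604, 'fy': 479.20172686360604, 'cx': 273.78893651264525, 'cy': 208.20529478066396, 'R': array([[-0.6634, -0.7482,  0.0101],
       [-0.5329,  0.463 , -0.7083],
       [ 0.5252, -0.4753, -0.7059]]), 't': array([0.4144, 0.362 , 0.8829])} cam [0.0041 0.562  0.8754]
top {'fx': 529.3360806805354, 'fy': 529.3360806805354, 'cx': 280.3749644685017, 'cy': 210.6260462848865, 'R': array([[ 0.0277, -0.9996,  0.0095],
       [-0.9828, -0.0289, -0.1824],
       [ 0.1826, -0.0042, -0.9832]]), 't': array([-0.026 ,  0.5873,  0.9263])} cam [ 0.4087 -0.005   1.0181]
{'time': 0.1, 'joint_positions': array([-1.2301,  0.0879,  1.3721, -0.    ,  1.6836, -0.1031]), 'qvel': array([-0.0006, -0.0011, -0.0039,  0.0005, -0.0017,  0.0018]), 'joint_torque': array([  0.0016, -34.1252, -30.3302,   0.0719,   0.0303,  -0.0001]), 'tool_pos': array([ 0.236 , -0.4963,  0.2045]), 'ee_rot': array([-3.1397, -0.0002,  0.4438]), 'wrist_force': array([ 0.6277, -0.0724,  0.5757]), 'wrist_torque': array([ 0.0038, -0.0057, -0.0105]), 'finger_force': 0.0, 'width': 0.09387674185919449} -0.0188
```

View pics/side0.png

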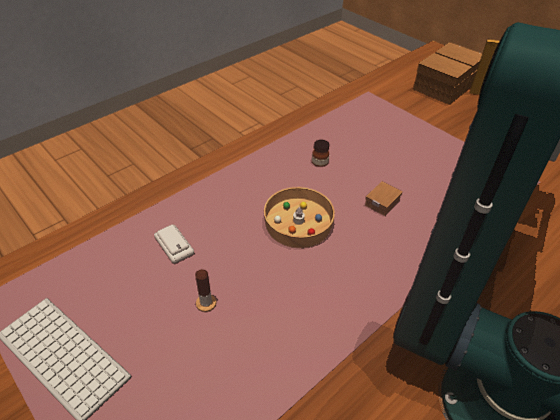

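View pics/top0.png

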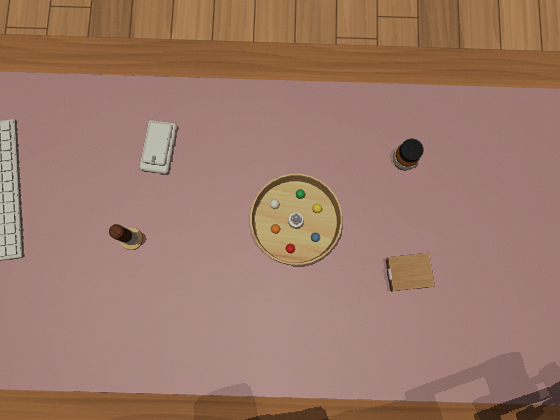

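The side view shows the stick at about (204,288), the bowl at (299,216), the mouse at (174,243), the jar at (321,152) and the box at (383,197). The top view shows the stick top at (118,232), the dock at (131,239) and the stud at (296,219), with six beads around the stud. Next I'll take enlarged crops so I can measure.

Run:
```python
import cv2,numpy as np
t=cv2.imread("pics/top0.png");s=cv2.imread("pics/side0.png")
def c(im,x,y,w,h,k): return cv2.resize(im[y:y+h,x:x+w],None,fx=k,fy=k,interpolation=cv2.INTER_CUBIC)
a=np.hstack([c(t,246,170,100,75+25,4)[:300],c(t,100,215,50,37,8)[:296].copy() if 0 else cv2.resize(t[215:253,100:150],(400,300),interpolation=cv2.INTER_CUBIC)])
b=np.hstack([cv2.resize(s[185:249,259:344],(400,300),interpolation=cv2.INTER_CUBIC),cv2.resize(s[265:315,175:242],(400,300),interpolation=cv2.INTER_CUBIC)])
cv2.imwrite("pics/crops0.png",np.vstack([a,b]))
```

```text
(no output)
```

View pics/crops0.png

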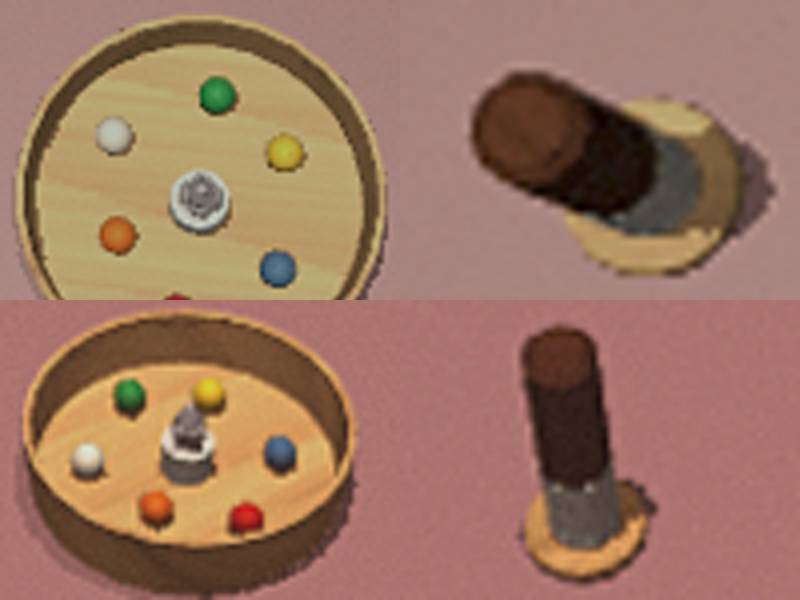

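The crops show four things clearly: the boss ring at top pixel (296,220), the stick's top face at (116,231), the dock disc at (131,238.5), and the six beads. The side view gives the stick top at (202,274), the dock at (206.5,303) and the boss top at (299,216). Next: masks and triangulation.

```bash
cat > h.py <<'E'
import cv2,numpy as np
from bench import robot
np.set_printoptions(precision=4,suppress=True)
def ray(n,p):
    c=robot.get_calibration(n);R=np.array(c["R"]);o=-R.T@c["t"]
    d=R.T@np.array([(p[0]-c["cx"])/c["fx"],(p[1]-c["cy"])/c["fy"],1]);return o,d/np.linalg.norm(d)
def onz(n,p,z):
    o,d=ray(n,p);return o+d*(z-o[2])/d[2]
def tri(pt,ps):
    (a,u),(b,v)=ray("top",pt),ray("side",ps)
    k=np.linalg.lstsq(np.c_[u,-v],b-a,rcond=None)[0]
    P,Q=a+k[0]*u,b+k[1]*v;return (P+Q)/2,np.linalg.norm(P-Q)*1000
def proj(n,X):
    c=robot.get_calibration(n);q=np.array(c["R"])@X+c["t"];return np.array([c["fx"]*q[0]/q[2]+c["cx"],c["fy"]*q[1]/q[2]+c["cy"]])
def blob(im,lo,hi,box,near=None):
    hsv=cv2.cvtColor(im,cv2.COLOR_BGR2HSV);x,y,w,h=box
    m=np.zeros(hsv.shape[:2],np.uint8);m[y:y+h,x:x+w]=cv2.inRange(hsv,np.array(lo),np.array(hi))[y:y+h,x:x+w]
    cs=cv2.findContours(m,cv2.RETR_EXTERNAL,cv2.CHAIN_APPROX_NONE)[0]
    c=max(cs,key=cv2.contourArea);(cx,cy),r=cv2.minEnclosingCircle(c);M=cv2.moments(c)
    cen=(M["m10"]/M["m00"],M["m01"]/M["m00"]) if M["m00"] else (cx,cy)
    return np.array(cen),cv2.contourArea(c),c
BOX={"top":(246,172,100,96),"side":(262,186,75,62)}
COL={"red":((0,190,90),(5,255,255)),"blue":((95,90,60),(125,255,255)),"yellow":((24,160,140),(34,255,255)),"green":((45,100,50),(85,255,255)),"orange":((6,190,150),(14,255,255))}
E
python3 - <<'E'
from h import *
T=cv2.imread("pics/top0.png");S=cv2.imread("pics/side0.png")
I={"top":T,"side":S}
for k,(lo,hi) in COL.items():
    try:
        b={n:blob(I[n],lo,hi,BOX[n]) for n in I}
        print(k,[(b[n][0],b[n][1]) for n in I],tri(b["top"][0],b["side"][0]),onz("top",b["top"][0],.019),onz("side",b["side"][0],.019))
    except Exception as e: print(k,e)
# white boss / bead
for nm,bx in (("boss",{"top":(284,208,26,24),"side":(290,208,20,14)}),("wbead",{"top":(267,196,16,16),"side":(270,212,16,14)})):
    for n in I:
        b=blob(I[n],(0,0,150),(180,60,255),bx[n]);(e,ax,an)=cv2.fitEllipse(b[2]);print(nm,n,b[0],b[1],e,ax)
# dock + stick top
print("man: sticktop",tri((115.5,230.9),(201.6,274)),"dock",tri((130.9,238.3),(206.3,303.0)),"boss",tri((295.7,220.2),(298.8,215.8)))
print("dock z8",onz("top",(130.9,238.3),.008),onz("side",(206.3,303.),.008))
for n,bx in(("top",(100,215,50,40)),("side",(185,265,50,55))):
    x,y,w,h=bx;g=I[n][y:y+h,x:x+w];hs=cv2.cvtColor(g,cv2.COLOR_BGR2HSV)
    b=blob(I[n],(0,120,60),(12,255,110),bx);print(n,"topface",b[0],b[1],cv2.fitEllipse(b[2]))
    b=blob(I[n],(12,70,100),(30,255,255),bx);print(n,"dock",b[0],b[1],cv2.fitEllipse(b[2]))
# bowl rim outer
for n,bx in(("top",(240,165,112,110)),("side",(255,180,90,75))):
    b=blob(I[n],(11,80,20),(40,255,255),bx);print(n,"bowl",b[1],cv2.fitEllipse(cv2.convexHull(b[2])))
E
```

```text
red [(array([290.0516, 247.9881]), 42.0), (array([311.0476, 231.0794]), 21.0)] (array([ 0.5227, -0.0296,  0.0204]), np.float64(0.010950037301741699)) [ 0.5229 -0.0297  0.019 ] [ 0.5236 -0.0306  0.019 ]
blue [(array([314.6707, 236.9679]), 41.5), (array([318.  , 215.75]), 4.0)] (array([ 0.5446, -0.0754,  0.0256]), np.float64(0.5277807017657818)) [ 0.5453 -0.076   0.019 ] [ 0.549  -0.0802  0.019 ]
yellow [(array([316.6144, 207.6275]), 25.5), (array([303.2667, 203.    ]), 5.0)] (array([ 0.6007, -0.0784,  0.0266]), np.float64(0.20941640795907748)) [ 0.6022 -0.0789  0.019 ] [ 0.6059 -0.0842  0.019 ]
green [(array([299.7509, 193.2947]), 47.5), (array([286.1852, 204.6389]), 18.0)] (array([ 0.6291, -0.0458,  0.0207]), np.float64(0.11866167620936623)) [ 0.6295 -0.0458  0.019 ] [ 0.6303 -0.047   0.019 ]
orange [(array([274.7546, 228.1343]), 36.0), (array([291.5, 228. ]), 18.0)] (array([0.5596, 0.0005, 0.0226]), np.float64(0.218148483696383)) [0.5601 0.0004 0.019 ] [ 0.5621 -0.0019  0.019 ]
boss top [295.4312 219.0876] 146.5 (295.42828369140625, 219.09317016601562) (13.716933250427246, 13.819058
[... 723 characters left out ...]
222961426, 13.556939125061035), 79.73524475097656)
top dock [133.2509 239.9329] 141.5 ((130.46261596679688, 238.20077514648438), (19.96165657043457, 20.581993103027344), 34.79078674316406)
side topface [201.2149 274.3554] 83.0 ((201.1981201171875, 274.3797302246094), (9.385196685791016, 11.62794017791748), 74.14241790771484)
side dock [204.8199 304.891 ] 105.5 ((205.45028686523438, 302.2001037597656), (14.851126670837402, 18.427406311035156), 72.9559097290039)
top bowl 6593.5 ((295.76226806640625, 218.78961181640625), (91.75025939941406, 92.99755096435547), 109.01873016357422)
side bowl 3314.0 ((298.5008850097656, 216.3472137451172), (60.959205627441406, 71.5787353515625), 95.92976379394531)
```

Emit:
move_arm(
  motion=[0, 0, -0.1436, 0, 0, 0, 1, 0, 0, -0.1436, 0, 0, 0, 1, 0, 0, -0.1436, 0, 0, 0, 1, 0, 0, -0.1436, 0, 0, 0, 1, 0, 0, -0.1436, 0, 0, 0, 1, 0, 0, -0.1436, 0, 0, 0, 1, 0, 0, -0.1436, 0, 0, 0, 1, 0, 0, -0.1436, 0, 0, 0, 1, 0, 0, -0.1436, 0, 0, 0, 1, 0, 0, -0.1436, 0, 0, 0, 1, 0, 0, 0, 0.32, 0.12, 0, 1, 0, 0, 0, 0.32, 0.12, 0, 1],
)

```text
time: 1.1
tool_pos: [0.2596, -0.4325, 0.204]
ee_rot: [-3.141, -0.002, 1.569]
wrist_force: [0.7, 0.8, 0.5]
width: 0.0943
finger_force: 0.0
```

Emit:
move_arm(
  motion=[0, 0, 0, 0.32, 0.12, 0, 1, 0, 0, 0, 0.32, 0.12, 0, 1, 0, 0, 0, 0.32, 0.12, 0, 1, 0, 0, 0, 0.32, 0.12, 0, 1, 0, 0, 0, 0.32, 0.12, 0, 1, 0, 0, 0, 0.32, 0.12, 0, 1, 0, 0, 0, 0.32, 0.12, 0, 1, 0, 0, 0, 0.32, 0.12, 0, 1, 0, 0, 0, 0.32, 0.12, 0, 1, 0, 0, 0, 0.32, 0.12, 0, 1, 0, 0, 0, 0.32, 0.12, 0, 1, 0, 0, 0, 0.32, 0.12, 0, 1],
)

```text
time: 2.1
tool_pos: [0.4037, -0.0468, 0.2052]
ee_rot: [-3.141, 0.0, 1.572]
wrist_force: [0.2, -0.2, -0.4]
width: 0.0941
finger_force: 0.0
```

Emit:
move_arm(
  motion=[0, 0, 0, 0.323, 0.13, 0, 1, 0, 0, 0, 0.323, 0.13, 0, 1, 0, 0, 0, 0.323, 0.13, 0, 1, 0, 0, 0, 0.323, 0.13, 0, 1, 0, 0, 0, 0.323, 0.13, 0, 1, 0, 0, 0, 0.323, 0.13, 0, 1, 0, 0, 0, 0.323, 0.13, 0, 1, 0, 0, 0, 0.323, 0.13, 0, 1, 0, 0, 0, 0.323, 0.13, 0, 1, 0, 0, 0, 0.323, 0.13, 0, 1, 0, 0, 0, 0, 0, 0, 1, 0, 0, 0, 0, 0, 0, 1],
)

```text
time: 3.1
tool_pos: [0.5331, 0.2756, 0.2035]
ee_rot: [-3.139, 0.002, 1.574]
wrist_force: [-0.1, -0.7, -0.0]
width: 0.0943
finger_force: 0.0
```

Run:
```python
from h import *
for n in("top","side"): cv2.imwrite(f"pics/{n}1.png",robot.snapshot(n)[:,:,::-1])
T=cv2.imread("pics/top1.png");S=cv2.imread("pics/side1.png")
cv2.imwrite("pics/c1.png",np.hstack([cv2.resize(T[180:300,60:180],(400,400)),cv2.resize(S[200:320,145:265],(400,400))]))
o=robot.get_obs();print(o["tool_pos"],o["ee_rot"],o["joint_positions"],proj("top",o["tool_pos"]),proj("side",o["tool_pos"]))
```

```text
[0.5331 0.2739 0.2049] [-3.1404  0.0011  1.5715] [ 0.3804  0.199   1.2461 -0.0006  1.6981  0.3796] [ 97.9097 222.2707] [197.0953 240.3703]
```

View pics/c1.png

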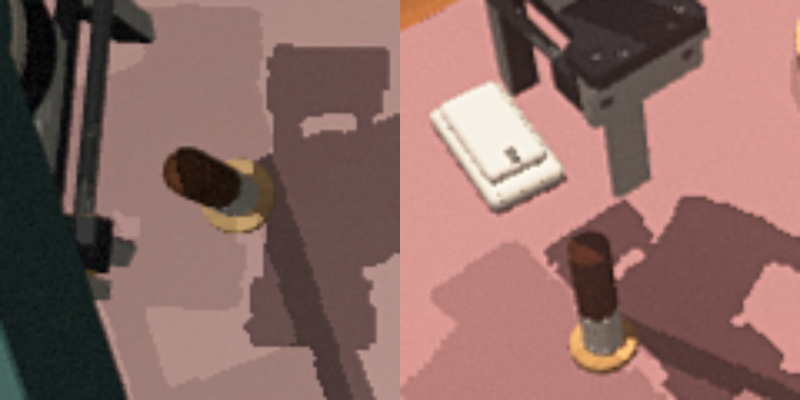

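The side crop shows both finger tips, at about (214,256) and (179,225), straddling the stick, with their midpoint on its axis. The mouse is clear. Next I'll go down and grip.

Emit:
move_arm(
  motion=[0, 0, 0, 0.01, 0, 0.24, 1, 0, 0, 0, 0.01, 0, 0.24, 1, 0, 0, 0, 0, 0, 0.24, 1, 0, 0, 0, 0, 0, 0.24, 1, 0, 0, 0, 0, 0, 0.24, 1, 0, 0, 0, 0, 0, 0.2, 1, 0, 0, 0, 0, 0, 0, 1, 0, 0, 0, 0, 0, 0, 1],
)

```text
time: 3.87
tool_pos: [0.5326, 0.2749, 0.0649]
ee_rot: [-3.139, 0.001, 1.57]
wrist_force: [0.7, 0.0, 1.3]
width: 0.094
finger_force: 0.0
```

Emit:
move_arm(
  motion=[0, 0, 0, 0, 0, 0, 0.5, 0, 0, 0, 0, 0, 0, 0.4, 0, 0, 0, 0, 0, 0, 0.3, 0, 0, 0, 0, 0, 0, 0.2, 0, 0, 0, 0, 0, 0, 0, 0, 0, 0, 0, 0, 0, 0, 0, 0, 0, 0, 0, 0, 0, 0, 0, 0, 0, 0, 0, 0, 0, 0, 0, 0, 0, 0, 0, 0, 0, 0, 0, 0, 0, 0],
)

```text
time: 4.7
tool_pos: [0.5335, 0.2765, 0.0653]
ee_rot: [-3.141, 0.0, 1.572]
wrist_force: [0.0, 0.6, -0.4]
width: 0.0306
finger_force: 0.0
```

Emit:
move_arm(
  motion=[0, 0, 0, 0, 0, 0, 0, 0, 0, 0, 0, 0, 0, 0, 0, 0, 0, 0, 0, 0, 0, 0, 0, 0, 0, 0, 0, 0, 0, 0, 0, 0, 0, 0, 0],
)

```text
time: 5.12
tool_pos: [0.5335, 0.2765, 0.0653]
ee_rot: [-3.141, 0.0, 1.572]
wrist_force: [-1.1, -0.2, -1.3]
width: 0.0252
finger_force: 30.0
```

Emit:
move_arm(
  motion=[0, 0, 0, 0, 0, -0.1, 0, 0, 0, 0, 0, 0, -0.1, 0, 0, 0, 0, 0, 0, -0.15, 0, 0, 0, 0, 0, 0, -0.2, 0, 0, 0, 0, 0, 0, -0.15, 0, 0, 0, 0, 0, 0, -0.1, 0, 0, 0, 0, 0, 0, 0, 0, 0, 0, 0, 0, 0, 0, 0],
)

```text
time: 5.78
tool_pos: [0.5339, 0.2767, 0.1465]
ee_rot: [3.14, -0.001, 1.572]
wrist_force: [-0.7, -0.4, -1.6]
width: 0.0255
finger_force: 30.0
```

Run:
```python
from h import *
P=[]
for n in("top","side"): cv2.imwrite(f"pics/{n}2.png",robot.snapshot(n)[:,:,::-1])
T=cv2.imread("pics/top2.png");S=cv2.imread("pics/side2.png")
cv2.imwrite("pics/c2.png",np.hstack([cv2.resize(T[180:300,60:180],(400,400)),cv2.resize(S[200:320,145:265],(400,400))]))
for _ in range(8): P.append(robot.get_obs()["tool_pos"]);robot.snapshot("top")
print(np.mean(P,0),np.std(P,0),robot.get_obs())
```

```text
[0.533  0.2763 0.1443] [0.0002 0.0001 0.0003] {'time': 6.2833, 'joint_positions': array([ 0.3839,  0.2188,  1.341 , -0.0001,  1.5825,  0.383 ]), 'qvel': array([ 0.0003, -0.0028, -0.0042,  0.0011, -0.0001,  0.0018]), 'joint_torque': array([ -0.0007, -39.6561, -30.2549,   0.0745,  -0.0076,  -0.0001]), 'tool_pos': array([0.5333, 0.2764, 0.145 ]), 'ee_rot': array([-3.1409,  0.0004,  1.5716]), 'wrist_force': array([ 0.0797,  0.6117, -2.1338]), 'wrist_torque': array([-0.0292, -0.0394, -0.0396]), 'finger_force': 29.996044474901282, 'width': 0.025591559145895507}
```

View pics/c2.png

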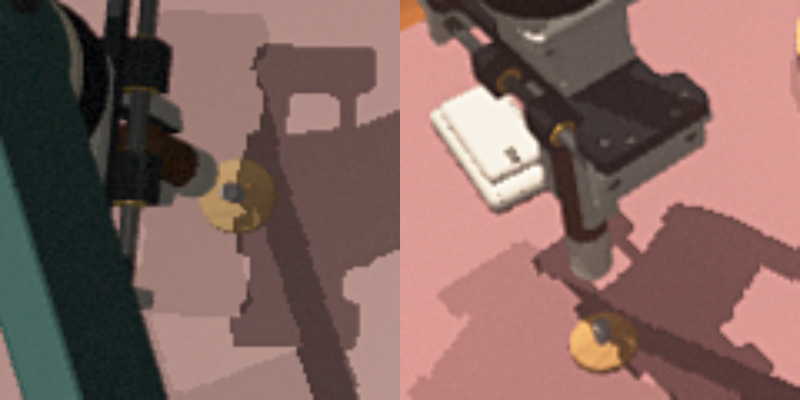

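The stick is gripped (30 N, 25.5 mm opening) and clear of the pin. The side crop shows the foot at about (203,282). Next I'll compare that foot with the TCP reading to find the camera bias, then fix the boss centre.

Run:
```python
from h import *
T=cv2.imread("pics/top0.png");S=cv2.imread("pics/side0.png");S2=cv2.imread("pics/side2.png");T2=cv2.imread("pics/top2.png")
pt,ps=(295.43,219.09),(298.5,214.9)
print("boss tri",tri(pt,ps),"top",onz("top",pt,.03),"side",onz("side",ps,.03))
print("rim top",onz("top",(295.76,218.79),.045))
F=np.array([.533,.2763,.1443-.0567]);print("pred foot",proj("side",F),proj("top",F))
b=blob(S2,(0,0,60),(180,60,255),(190,265,25,22));print("cap side",b[0],b[1],cv2.boundingRect(b[2]))
g=S2[262:290,190:216];cv2.imwrite("pics/c3.png",np.hstack([cv2.resize(g,(390,420),interpolation=cv2.INTER_CUBIC),cv2.resize(T2[215:243,100:126],(390,420),interpolation=cv2.INTER_CUBIC)]))
```

```text
boss tri (array([ 0.5768, -0.0385,  0.0287]), np.float64(0.5814190422851888)) top [ 0.5768 -0.0383  0.03  ] side [ 0.5757 -0.0377  0.03  ]
rim top [ 0.5749 -0.0384  0.045 ]
pred foot [202.1028 279.2911] [118.3715 232.9529]
cap side [201.6417 277.1262] 107.0 (195, 270, 13, 14)
```

View pics/c3.png

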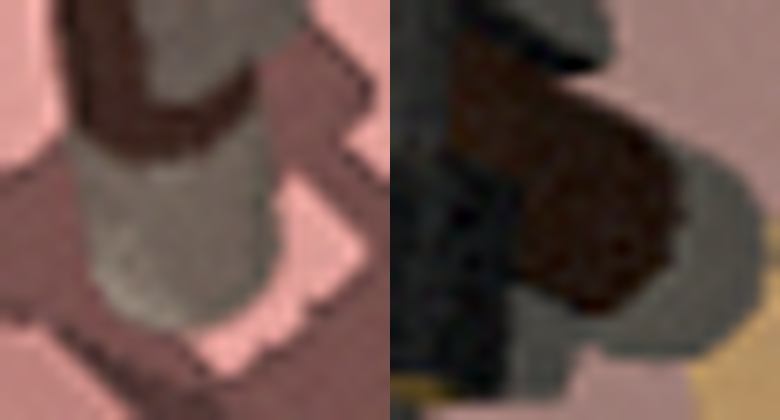

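The side-view foot (201.8,279.1) matches the TCP prediction (202.1,279.3) within 0.5 px, so I'll trust the side camera. The top view is off by about 2 px. I'm moving to hover over the boss.

Emit:
move_arm(
  motion=[0, 0, 0, -0.2, 0.03, 0, 0, 0, 0, 0, -0.343, 0.05, 0, 0, 0, 0, 0, -0.4, 0.05, 0, 0, 0, 0, 0, -0.4, 0.05, 0, 0, 0, 0, 0, -0.4, 0.05, 0, 0, 0, 0, 0, -0.4, 0.05, 0, 0, 0, 0, 0, -0.4, 0.05, 0, 0, 0, 0, 0, -0.3, 0.05, 0, 0, 0, 0, 0, -0.2, 0.03, 0, 0, 0, 0, 0, -0.1, 0.02, 0, 0, 0, 0, 0, 0, 0, 0, 0, 0, 0, 0, 0, 0, 0, 0],
)

```text
time: 7.28
tool_pos: [0.5767, -0.0373, 0.1454]
ee_rot: [-3.141, -0.001, 1.571]
wrist_force: [-0.7, -0.2, -0.8]
width: 0.0252
finger_force: 30.0
```

Run:
```python
from h import *
S=robot.snapshot("side")[:,:,::-1].copy();cv2.imwrite("pics/side3.png",S);cv2.imwrite("pics/top3.png",robot.snapshot("top")[:,:,::-1])
P=[]
for _ in range(4): P.append(robot.get_obs()["tool_pos"]);robot.snapshot("top")
P=np.mean(P,0);F=P-[0,0,.0567];print(P,"foot",proj("side",F),"boss pred",proj("side",np.array([F[0],F[1],.03])))
b=blob(S,(0,0,60),(180,60,255),(285,180,30,35));print(b[0],cv2.boundingRect(b[2]))
T=cv2.imread("pics/top3.png")
cv2.imwrite("pics/c4.png",np.hstack([cv2.resize(S[170:250,259:344],(510,480),interpolation=cv2.INTER_CUBIC),cv2.resize(T[170:270,246:306],(288,480))]))
```

```text
[ 0.5767 -0.0362  0.1455] foot [298.8977 197.7174] boss pred [297.7759 214.9731]
[300.0714 194.2183] (295, 188, 10, 13)
```

View pics/c4.png

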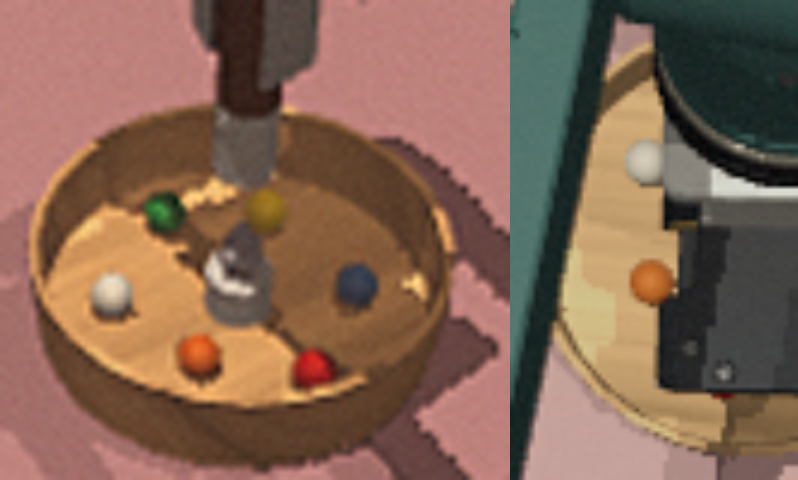

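The side crop shows the foot (299,196.5) sitting over the boss (298.2,215), aligned within about 1 mm. All six beads are visible. Next I'll enter the ring in the blue–yellow gap (world −y side), at radius 47 mm.

Emit:
move_arm(
  motion=[0, 0, 0, -0.12, -0.01, 0, 0, 0, 0, 0, -0.24, -0.01, 0, 0, 0, 0, 0, -0.12, -0.01, 0, 0, 0, 0, 0, 0, 0, 0, 0, 0, 0, 0, 0, 0, 0.15, 0, 0, 0, 0, 0, 0, 0.15, 0, 0, 0, 0, 0, 0, 0.15, 0, 0, 0, 0, 0, 0, 0.1, 0, 0, 0, 0, 0, 0, 0.08, 0, 0, 0, 0, 0, 0, 0.07, 0, 0, 0, 0, 0, 0, 0.038, 0, 0, 0, 0, 0, 0, 0, 0],
)

```text
time: 8.58
tool_pos: [0.5734, -0.0855, 0.0709]
ee_rot: [-3.14, -0.0, 1.572]
wrist_force: [0.8, -0.0, -1.0]
width: 0.0256
finger_force: 30.0
```

Emit:
move_arm(
  motion=[0, 0, 0, 0.026, 0.14, 0, 0, 0, 0, 0, 0.046, 0.112, 0, 0, 0, 0, 0, 0.074, 0.096, 0, 0, 0, 0, 0, 0.096, 0.074, 0, 0, 0, 0, 0, 0.112, 0.046, 0, 0, 0, 0, 0, 0.12, 0.016, 0, 0, 0, 0, 0, 0.12, -0.016, 0, 0, 0, 0, 0, 0.112, -0.046, 0, 0, 0, 0, 0, 0.096, -0.074, 0, 0, 0, 0, 0, 0.074, -0.096, 0, 0, 0, 0, 0, 0.046, -0.112, 0, 0, 0, 0, 0, 0.016, -0.12, 0, 0],
)

```text
time: 9.58
tool_pos: [0.5742, 0.0096, 0.0717]
ee_rot: [-3.141, -0.0, 1.573]
wrist_force: [0.3, -1.0, -1.1]
width: 0.0257
finger_force: 30.0
```

Emit:
move_arm(
  motion=[0, 0, 0, -0.016, -0.12, 0, 0, 0, 0, 0, -0.046, -0.112, 0, 0, 0, 0, 0, -0.074, -0.096, 0, 0, 0, 0, 0, -0.096, -0.074, 0, 0, 0, 0, 0, -0.112, -0.046, 0, 0, 0, 0, 0, -0.12, -0.016, 0, 0, 0, 0, 0, -0.12, 0.016, 0, 0, 0, 0, 0, -0.112, 0.046, 0, 0, 0, 0, 0, -0.096, 0.074, 0, 0, 0, 0, 0, -0.074, 0.096, 0, 0, 0, 0, 0, -0.046, 0.112, 0, 0, 0, 0, 0, -0.016, 0.12, 0, 0],
)

```text
time: 10.58
tool_pos: [0.5772, -0.0867, 0.0714]
ee_rot: [3.141, 0.0, 1.57]
wrist_force: [-0.8, 0.6, -0.6]
width: 0.0257
finger_force: 30.0
```

Run:
```python
from h import *
S=robot.snapshot("side")[:,:,::-1].copy();cv2.imwrite("pics/side4.png",S);T=robot.snapshot("top")[:,:,::-1].copy();cv2.imwrite("pics/top4.png",T)
S0=cv2.imread("pics/side0.png")
f=lambda i:cv2.resize(i[180:250,259:344],(400,330),interpolation=cv2.INTER_CUBIC)
cv2.imwrite("pics/c5.png",np.hstack([f(S0),f(S)]));o=robot.get_obs();print(o["tool_pos"],o["wrist_force"],o["time"])
```

```text
[ 0.5779 -0.0861  0.0713] [-0.4836 -1.3473 -0.7654] 10.6833
```

View pics/c5.png

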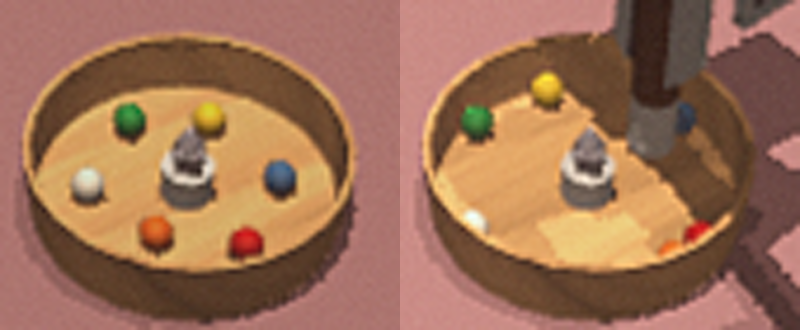

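In the side crop every bead has visibly moved, by about 20 mm or more, and none has spilled. The stick is at crop (653,135) with its foot down, and the stud is clear at (588,165). Next I'll lift and centre over the stud.

Emit:
move_arm(
  motion=[0, 0, 0, 0, 0, -0.1, 0, 0, 0, 0, 0, 0, -0.15, 0, 0, 0, 0, 0, 0, -0.2, 0, 0, 0, 0, 0, 0, -0.15, 0, 0, 0, 0, 0.1, 0, 0, 0, 0, 0, 0, 0.2, 0, 0, 0, 0, 0, 0, 0.12, 0, 0, 0, 0, 0, 0, 0.06, -0.015, 0, 0, 0, 0, 0, 0, 0, 0, 0, 0, 0, 0, 0, 0, 0, 0],
)

```text
time: 11.52
tool_pos: [0.5738, -0.0364, 0.1311]
ee_rot: [-3.14, 0.0, 1.573]
wrist_force: [-0.4, -0.2, -0.8]
width: 0.0252
finger_force: 30.0
```

Run:
```python
from h import *
S=robot.snapshot("side")[:,:,::-1].copy();cv2.imwrite("pics/side5.png",S)
P=[]
for _ in range(4): P.append(robot.get_obs()["tool_pos"]);robot.snapshot("side")
P=np.mean(P,0);F=P-[0,0,.0567];print(P,"foot",proj("side",F))
for x in (.574,.576,.578): print(x,"tip",proj("side",np.array([x,-.0375,.056])),"boss",proj("side",np.array([x,-.0375,.03])))
S4=cv2.imread("pics/side4.png");hs=cv2.cvtColor(S4,cv2.COLOR_BGR2HSV)
g=np.hstack([cv2.resize(i[180:230,280:320],(400,500),interpolation=cv2.INTER_CUBIC) for i in (S4,S)]);cv2.imwrite("pics/c6.png",g)
```

```text
[ 0.5741 -0.0372  0.1313] foot [299.6649 202.3805]
0.574 tip [299.4191 207.8289] boss [298.9146 215.3065]
0.576 tip [298.8496 207.3904] boss [298.3544 214.8682]
0.578 tip [298.2811 206.9527] boss [297.7952 214.4306]
```

View pics/c6.png

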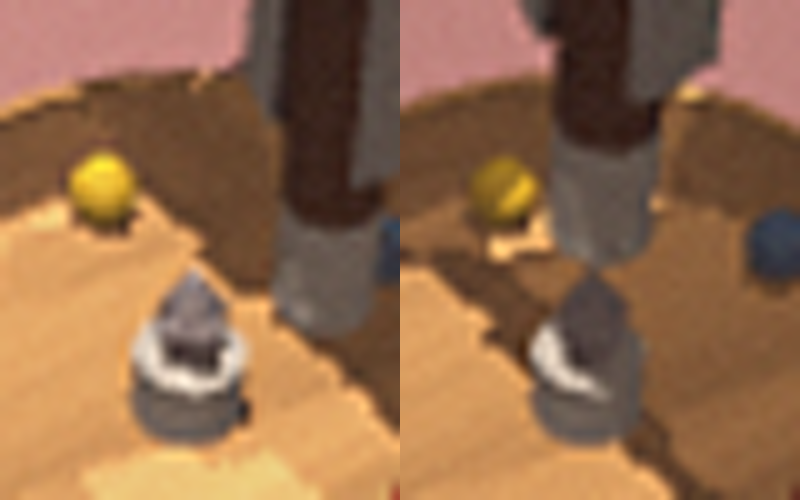

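The tip, about (298.8,207), and the boss ring, about (298.5,214.4), put the stud at about (0.576,−0.038). The foot is at (299.7,202), so it needs +2 mm in x and −0.8 mm in y. After that I'll lower it over the taper.

Emit:
move_arm(
  motion=[0, 0, 0, -0.004, 0.01, 0, 0, 0, 0, 0, -0.004, 0.01, 0, 0, 0, 0, 0, 0, 0, 0.08, 0, 0, 0, 0, 0, 0, 0.08, 0, 0, 0, 0, 0, 0, 0.05, 0, 0, 0, 0, 0, 0, 0.03, 0, 0, 0, 0, 0, 0, 0.02, 0, 0, 0, 0, 0, 0, 0, 0, 0, 0, 0, 0, 0, 0, 0],
)

```text
time: 12.52
tool_pos: [0.5763, -0.0375, 0.1056]
ee_rot: [-3.142, 0.0, 1.572]
wrist_force: [0.8, -0.3, -0.7]
width: 0.0253
finger_force: 30.0
```

```bash
cat > f.py <<'E'
from h import *
P=[]
for _ in range(6): o=robot.get_obs();P.append(np.r_[o["tool_pos"],o["wrist_force"],o["wrist_torque"]]);robot.snapshot("side")
print(np.mean(P,0),np.std(P,0)[3:6],o["ee_rot"],o["finger_force"],o["time"])
E
python3 f.py
```

```text
[ 0.5765 -0.0376  0.106   0.1811 -0.2522 -0.5737 -0.0481 -0.084   0.0108] [0.3996 0.5818 0.3793] [3.1407 0.0002 1.5716] 29.996089190390194 12.7667
```

Emit:
move_arm(
  motion=[0, 0, 0, 0, 0, 0.015, 0, 0, 0, 0, 0, 0, 0.015, 0, 0, 0, 0, 0, 0, 0.01, 0, 0, 0, 0, 0, 0, 0.01, 0, 0, 0, 0, 0, 0, 0, 0],
)

```text
time: 13.23
tool_pos: [0.5764, -0.0377, 0.1017]
ee_rot: [3.141, 0.001, 1.572]
wrist_force: [-1.2, -0.3, 4.8]
width: 0.0253
finger_force: 30.0
```

```bash
python3 f.py
```

```text
[ 0.5764 -0.0377  0.1016 -1.5169 -0.2095  5.1044 -0.1054  0.3818 -0.0019] [0.4122 0.4188 0.5598] [3.1408 0.0005 1.5716] 30.001088942372007 13.4833
```

Emit:
move_arm(
  motion=[0, 0, 0, 0, -0.005, 0.01, 0, 0, 0, 0, 0, 0, 0.01, 0, 0, 0, 0, 0, 0, 0.01, 0, 0, 0, 0, 0, 0, 0.01, 0, 0, 0, 0, 0, 0, 0.01, 0, 0, 0, 0, 0, 0, 0.01, 0, 0, 0, 0, 0, 0, 0, 0],
)

```text
time: 14.12
tool_pos: [0.5763, -0.0378, 0.0958]
ee_rot: [3.14, 0.001, 1.572]
wrist_force: [-0.9, -0.9, 4.0]
width: 0.0255
finger_force: 30.0
```

```bash
python3 f.py
```

```text
[ 0.5763 -0.0377  0.0952 -0.4367 -0.8294  3.5754 -0.1512  0.0702  0.0086] [0.5779 0.3109 0.5058] [3.1405 0.0004 1.5716] 29.99912324376055 14.3667
```

Emit:
move_arm(
  motion=[0, 0, 0, 0, 0, 0.01, 0, 0, 0, 0, 0, 0, 0.01, 0, 0, 0, 0, 0, 0, 0.01, 0, 0, 0, 0, 0, 0, 0.01, 0, 0, 0, 0, 0, 0, 0.01, 0, 0, 0, 0, 0, 0, 0.01, 0, 0, 0, 0, 0, 0, 0.01, 0, 0, 0, 0, 0, 0, 0, 0],
)

```text
time: 15.08
tool_pos: [0.5753, -0.0373, 0.0873]
ee_rot: [-3.14, -0.0, 1.572]
wrist_force: [0.5, -0.3, -1.4]
width: 0.0258
finger_force: 30.0
```

```bash
python3 f.py
```

```text
[ 0.5755 -0.0374  0.0874  0.2061  0.1101 -1.2049 -0.055  -0.0611  0.0004] [0.3678 0.537  0.3102] [-3.1411 -0.      1.5717] 29.995999912971456 15.3333
```

Emit:
move_arm(
  motion=[0, 0, 0, 0, 0, 0.005, 0, 0, 0, 0, 0, 0, 0.005, 0, 0, 0, 0, 0, 0, 0.005, 0, 0, 0, 0, 0, 0, 0, 0, 0, 0, 0, 0, 0, 0, 0],
)

```text
time: 15.8
tool_pos: [0.5759, -0.0376, 0.0873]
ee_rot: [3.141, 0.0, 1.572]
wrist_force: [-2.9, -0.5, 5.8]
width: 0.0257
finger_force: 30.0
```

```bash
python3 f.py
```

```text
[ 0.5759 -0.0376  0.0873 -1.9553  0.4802  5.3772  0.0477  0.472  -0.0088] [0.5963 0.46   0.3884] [3.1408 0.0002 1.5717] 30.00112490466563 16.05
```

Emit:
move_arm(
  motion=[0, 0, 0, 0, 0, 0.005, 0, 0, 0, 0, 0, 0, 0.004, 0, 0, 0, 0, 0, 0, 0, 0, 0, 0, 0, 0, 0, 0, 0],
)

```text
time: 16.43
tool_pos: [0.5759, -0.0376, 0.0872]
ee_rot: [3.14, 0.0, 1.572]
wrist_force: [-3.2, 1.2, 9.1]
width: 0.0255
finger_force: 30.0
```

```bash
python3 f.py
```

```text
[ 0.5759 -0.0376  0.0873 -3.4049  0.3762  8.2479  0.1107  0.7703  0.0113] [0.3547 0.3678 0.5118] [3.1404 0.0004 1.5717] 30.003330167237436 16.6833
```

Emit:
move_arm(
  motion=[0, 0, 0, 0, 0, 0.005, 0, 0, 0, 0, 0, 0, 0, 0, 0, 0, 0, 0, 0, 0, 0],
)

```text
time: 16.98
tool_pos: [0.576, -0.0376, 0.0873]
ee_rot: [3.14, 0.0, 1.572]
wrist_force: [-3.3, 0.7, 10.9]
width: 0.0253
finger_force: 30.0
```

```bash
python3 f.py
python3 - <<'E'
from h import *
S=robot.snapshot("side")[:,:,::-1].copy();cv2.imwrite("pics/side6.png",S)
cv2.imwrite("pics/c7.png",cv2.resize(S[170:260,250:350],(600,540),interpolation=cv2.INTER_CUBIC))
E
```

```text
[ 0.576  -0.0376  0.0872 -3.9643  0.4092  9.9684  0.1271  0.9272  0.0074] [0.5986 0.3196 0.475 ] [3.1403 0.0004 1.5717] 30.00723978919268 17.2333
```

View pics/c7.png

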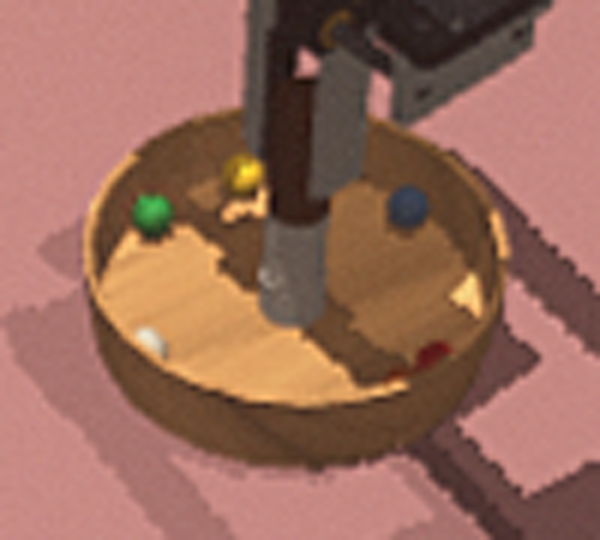

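The stick stands upright on the boss at crop (292,270), with no stud showing. The beads are all inside the rim, and the push is steady at about 10 N. I'm handing in.

```bash
python3 -c "
from bench import robot
print(robot.close_job())"
```

```text
the job is handed in; nothing more can be done
None
```

I stirred every bead about 20 mm or more with none seen spilled, clicked the stick home on the stud, and handed the job in still gripping it (30 N) and pushing down at about 10 N; no verdict came back.

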